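# Tip and roll canisters into the gravity chute

### The job

Refill the gravity chute of the capping machine: first push the chute's sliding gate fully open by its red tab. Then, one after the other and without lifting them off the deck, lay down the two standing blue-capped canisters (one stands cap up, the other cap down) and roll each down the chute so that both lie across it with their caps at the blue wall, like the one already in it. Leave the gate open and the orange-capped sample canister standing where it is.

Things in the scene. Friction and masses are not known exactly. Their poses are not given: they have to be found in the camera images.
- feeder: fixed aluminium loading deck with a chute. Origin: on the table below the deck's middle and the chute's centre line. x: across the chute, towards its blue wall, away from the robot; y: down the chute. Level deck top 120 mm above the table, x -135 to 135, y -124 to 112 mm; a 12 mm high lip along its back edge only (y -130 to -124)
- chute_mouth (a point): middle of the line where the level deck ends and the chute floor begins (feeder x 0, y 112 mm, deck height). The floor slopes down along +y at 17 degrees; what lies across it rolls down by itself. Chute 84 mm wide between 28 mm high walls, white at -x, blue at +x. On the deck 24 mm high guides flare from 81 mm apart at y 97 to 109 mm at y 60
- chute_stop (a point): middle of the foot of the stop wall that ends the chute (feeder x 0, y 342 mm, on the chute floor, about 50 mm above the table)
- gate (a joint): position in m of the sliding gate that closes the chute mouth (dark steel plate 5 mm thick, 37 mm high, at feeder y = 105 mm); 0 = shut, 0.09 = fully open (end stop); it slides along feeder +x, needs about 2 N, and stays where it is left
- gate_tab (a point): centre of the red tab on top of the gate, 12 mm along x, 30 mm along y, 32 mm high (37 to 69 mm above the deck). It sits at feeder x = -33 mm when shut and 57 mm when open, feeder y = 105 mm; push its -x face towards +x
- can_up: white canister: cylinder 36 mm in diameter, 72 mm long, about 60 g, with a blue cap of the same diameter (17 mm of the length). Starts standing cap up on the robot's side of the deck. Origin: its centre (36 mm above the deck standing, 18 lying); z axis along it, towards the cap. Pushed 50 to 70 mm above the deck it tips over its far bottom edge; pushed low it slides
- can_down: a like canister with a blue cap, 60 g, standing upside down (cap on the deck) on the far side of the lane. Origin: its centre; z axis along the cylinder, AWAY from the cap (so z points up at the start)
- cap_up (a point): middle of the cap's outer face of can_up, 36 mm from its centre
- cap_down (a point): middle of the cap's outer face of can_down, 36 mm from its centre
- sample: a like canister with an orange cap, standing cap up on the robot's side of the deck beside can_up (either may be the nearer one to the chute), centres at least 85 mm apart; not to be moved. Origin: its centre
- can_done: a like blue-capped canister already lying at the foot of the chute against the stop, cap at the blue wall. Origin: its centre, z axis up, cap at its +x end at the start. It may be bumped by the arriving canisters
Not all that is in view belongs to the job. What is shaped like the can_up but green is not meant. Leave any purple look-alike of the can_down alone.

How it is judged:
On the way, in this order (a step that is already met when the one before it is completed fails the run):
1. the gate has been pushed fully open (value of joint gate above 0.085 m), for 0.1 s.
2. one of the two canisters lies still in the chute with its cap at the blue wall (((y of can_up in the frame of feeder between 0.15 and 0.345 m and x of can_up in the frame of feeder between -0.012 and 0.012 m and x of cap_up in the frame of feeder above 0.025 m and z of can_up in the frame of feeder below 0.128 m and linear speed of can_up below 0.03 m/s) or (y of can_down in the frame of feeder between 0.15 and 0.345 m and x of can_down in the frame of feeder between -0.012 and 0.012 m and x of cap_down in the frame of feeder above 0.025 m and z of can_down in the frame of feeder below 0.128 m and linear speed of can_down below 0.03 m/s))), for 0.2 s.
At the end, for the whole second after the job is handed in: Both blue-capped canisters lie still in the chute (centre at feeder y 150 to 345 mm, within 12 mm of its centre line, on its floor), cap face over 25 mm to the blue side; gate open over 85 of 90 mm; orange-capped sample upright within 20 mm of its place (y of can_up in the frame of feeder between 0.15 and 0.345 m and x of can_up in the frame of feeder between -0.012 and 0.012 m and x of each of cap_up, cap_down in the frame of feeder above 0.025 m and z of each of can_up, can_down in the frame of feeder below 0.128 m and linear speed of each of can_up, can_down below 0.03 m/s and y of can_down in the frame of feeder between 0.15 and 0.345 m and x of can_down in the frame of feeder between -0.012 and 0.012 m and value of joint gate above 0.085 m and angle between sample's own z axis and vertical below 0.15 rad and distance of sample from where it was at the start of the episode below 0.02 m); the robot touches nothing.
It fails at once if a canister is lifted off the deck (centre over 70 mm above the deck) (height (world z) of any of can_up, can_down above 0.19 m).
It fails at once if the orange-capped sample canister is moved by more than 20 mm or tipped (distance of sample from where it was at the start of the episode above 0.02 m or angle between sample's own z axis and vertical above 0.3 rad).
It also fails if it takes over 72 s, if anything falls off the work surface, if the arm or the gripper's body presses on something with over 40 N, if the wrist force passes 120 N, or if a joint passes its speed limit or range.

### The arm

A 6-joint arm with a two-finger parallel gripper is mounted at the origin on the work surface. World frame = base frame: x ahead of the robot, y to its left, z up, the work surface at z = 0. Lengths are in m, angles in rad, forces in N, time in s.
With the tool pointing down it reaches from about 0.35 to 0.775 m from the base axis. Payload 5.5 kg.
Tool frame: the origin (TCP) lies at the very end of the fingers, on their centre line; the grasp point (between the pads) lies 19 mm behind it; z points along the fingers, y is the line along which they close (so a half turn about z gives the same grasp; the last joint's range is limited). The gripper opens to 85 mm and grips with 20 to 120 N. Pads are 22 mm wide; open, the fingers measure 114 mm over their backs; the gripper's body (76 mm by 85 mm) begins 54 mm behind the grasp point. The pads swing forward as they close: fully open they stand 13 mm farther back than shut.
Start: joints at [-1.479, 0.313, 0.046, 1.304, 0, 1.431], TCP at [0.132, -0.56, 0.231] pointing down, gripper open.
Joint ranges: [-2.76, 2.76], [-0.86, 1.69], [-1.03, 1.26], [-2.2, 2.34], [-1.47, 1.5], [-3.14, 3.14]. Speed limits (rad/s): [2.57, 2.57, 3.14, 3.14, 3.14, 3.14].

### API

Orientations are given as a unit quaternion [w, x, y, z].
In Python, from workcell import env, cams, ticket, spotter gives the robot as it stands.
- The arm moves only by the tool jog_arm, never from a script. Its argument "increments" is a list that holds one entry, the list of rows, each a list of 7 numbers: the shift along the tool's x, y, z in units of 0.25 m (1.0 is 0.25 m), then the turn, a rotation vector about the tool's x, y, z in units of 180 degrees (1.0 is 180 degrees), then the closure in counts, from 0 (fully open) to 255 (shut). A call has 1 to 20 rows; each row shifts and turns the commanded pose from where the row before left it, along the tool's axes as they then stand; what a row does not reach is not made up. A row lasts 1/10 s, in which the tool goes at most 50 mm and 8.59 degrees, less where a joint would pass 70% of its speed; a pose out of reach is approached as far as the arm can. A call with a number of a shift or a turn outside -1 to 1 is refused whole. A call with a gripper value outside its range is refused whole. The fingers move at their own pace and stop on an object; "force" is the grip in N (left out, the last holds). Time passes only in rows, so rows that do not move let the fingers close. It gives the time, the measured TCP pose, the force, the opening and the grip force at its end, in the units of the state.
- env.get_state(): the state, without advancing time (a new reading comes with each control period).
- cams.read_camera(name): name is "scene" or "top" or "wrist"; returns a dict with "pixels" (400x640x3 uint8, red, green, blue), "fx", "fy", "cx", "cy" (pixels), "k1" (the pictures are not rectified: a ray, as slopes to the right and down, at radius r is drawn at 1 + k1 r^2 times it, then the intrinsics apply), "xyz" and "attitude" of the camera in the world; the wrist camera has in their place "mount" (4x4, takes a point from camera to tool coordinates, whose origin is the TCP and whose axes are the flange's). Camera axes: x right, y down, z forward; pixel columns grow to the right and rows downward; lengths in m; the calibration is good to about 2 mm. A picture is of the moment at which its call begins: read the wrist's pose just before it. There is no depth.
- ticket.hand_in(): hands the job in; it is judged then, once.
Trained networks look in the newest picture that a camera, given by its name, has taken for a name from the list of things; names that differ only in an ending like _2 or _b are one class to them, and where a whole thing is asked for, a point or a joint stands for the part that bears it (a point fixed in the world has none). Each returns a list of dicts, best first, with "conf" (0 to 1); they miss things now and then, are a little off and sometimes report something else, mostly with a low value. They report only what shows in the picture. A call takes as long as a camera call. They do not tell look-alikes from the thing itself.
- spotter.find_in(target, camera): "uv" ([column, row] in pixels, amid what is visible of it).
- spotter.cut_out(target, camera): "region" (400x640 bool, what is visible of it) and "uv" ([column, row] in pixels, amid what is visible of it).
- spotter.landmark_of(target, camera): "uv" ([column, row] in pixels: a listed point, or the origin of a listed thing).
The state is a dict: "clock": time; "joint_pos": joint angles; "qvel": joint speeds; "tau": joint torques, N m; "tcp_pos": TCP position; "orientation": TCP orientation; "wrist_force": force on the tool from outside, world axes, zero at the start; "ft_torque": the same for the moment, N m; "finger_gap": finger opening in m; "grip_force": force on a finger pad.
Only numpy, scipy, OpenCV 4.12 (cv2) and the standard library are available. Lean on these libraries where they do the work, as an engineer would, in place of code of your own. Each camera call takes 0.05 s, during which the arm holds its last target. There are 200 camera calls.

## Working session

There is one attempt and no reset: what is moved stays moved. The work goes in short steps, Python scripts to look and compute and a tool call to move; the robot and the scene stay as the last step left them, time stands still between calls to the robot, and variables do not carry over. Pictures are saved under pics/ and viewed, at most 10 in all, crops included, and the job is handed in when it is done.

Besides the shell and the picture viewer there is one more tool, called after ">>>" by a JSON object that holds its "fn" and its "kwargs". jog_arm: Moves the arm, as the interface text tells. Shifts and turns lie within -1 to 1; 1 stands for 0.25 m of shift or 180 degrees of turn. Its arguments: {"type":"object","properties":{"increments":{"type":"array"},"force":{"type":"number"}},"required":["increments"]}

```bash
mkdir -p pics; ls
cat > h.py <<'E'
import numpy as np, cv2, json
from scipy.spatial.transform import Rotation as R
from workcell import env, cams, ticket, spotter
def rq(q): return R.from_quat([q[1],q[2],q[3],q[0]])
def cam(name):
    s=env.get_state(); c=cams.read_camera(name)
    if 'mount' in c:
        M=np.array(c['mount']); Rt=rq(s['orientation']).as_matrix()
        c['R']=Rt@M[:3,:3]; c['t']=Rt@M[:3,3]+s['tcp_pos']
    else:
        a=np.array(c['attitude']); c['R']=a if a.shape==(3,3) else rq(a).as_matrix(); c['t']=np.array(c['xyz'])
    c['K']=np.array([[c['fx'],0,c['cx']],[0,c['fy'],c['cy']],[0,0,1.]]); c['D']=np.array([c['k1'],0,0,0.])
    return c
def at_z(c,uv,z):
    p=cv2.undistortPoints(np.array([[uv]],float),c['K'],c['D'])[0,0]
    d=c['R']@[p[0],p[1],1]; return c['t']+d*(z-c['t'][2])/d[2]
def proj(c,P):
    P=np.atleast_2d(P); q=(P-c['t'])@c['R']
    q=q[:,:2]/q[:,2:]; r=(q**2).sum(1,keepdims=True); q=q*(1+c['k1']*r)
    return q*[c['fx'],c['fy']]+[c['cx'],c['cy']]
def save(c,n): cv2.imwrite('pics/'+n,c['pixels'][:,:,::-1])
E
python3 - <<'E'
from h import *
for n in ('top','scene'):
    c=cam(n); save(c,n+'0.png'); print(n,c['t'],c['R'].round(2).tolist())
    for t in ('can_up','can_down','sample','can_done','gate_tab','chute_mouth','chute_stop','feeder'):
        print(t,[(np.round(d['uv'],1).tolist(),round(d['conf'],2)) for d in spotter.landmark_of(t,n)][:5])
print(env.get_state())
E
```

```text
pics
top [0.43611789 0.11073234 0.85793118] [[0.02, -0.99, 0.15], [-1.0, -0.03, -0.04], [0.04, -0.15, -0.99]]
can_up [([315.3, 294.8], 0.78), ([346.5, 245.9], 0.65), ([269.6, 254.5], 0.6)]
can_down [([355.7, 117.0], 0.84)]
sample [([396.7, 244.1], 0.9)]
can_done []
gate_tab [([303.1, 200.3], 0.62)]
chute_mouth [([297.9, 191.5], 0.85)]
chute_stop [([190.3, 191.9], 0.66)]
feeder [([350.5, 204.6], 0.81)]
scene [ 0.86325897 -0.37871977  0.67749841] [[0.84, 0.38, -0.39], [0.54, -0.59, 0.6], [-0.01, -0.71, -0.7]]
can_up [([245.4, 180.0], 0.84), ([224.8, 195.4], 0.74), ([283.2, 177.6], 0.47)]
can_down [([382.0, 315.3], 0.81), ([310.8, 258.3], 0.65)]
sample [([204.2, 215.2], 0.67)]
can_done [([376.8, 145.2], 0.61)]
gate_tab [([374.0, 151.6], 0.71), ([306.3, 166.2], 0.67)]
chute_mouth [([317.5, 187.6], 0.67)]
chute_stop [([373.8, 153.2], 0.59)]
feeder [([284.9, 267.9], 0.83)]
{'clock': 0.9, 'joint_pos': array([-1.47864341e+00,  3.13181980e-01,  4.60952938e-02,  1.30357244e+00,
       -2.27734062e-05,  1.43119504e+00]), 'qvel': array([-0.00064765,  0.00147695, -0.00046822,  0.00118167, -0.00157672,
        0.00121729]), 'tau': array([-6.40832568e-04, -4.80450404e+01,  2.98811996e+01,  2.53657290e-04,
       -1.06958084e-04,  1.49715770e-06]), 'tcp_pos': array([ 0.13205677, -0.55968115,  0.23133152]), 'orientation': array([ 6.83106573e-05,  9.93293755e-01,  1.15617953e-01, -1.30108272e-05]), 'wrist_force': array([ 0.0810895 ,  0.16317164, -0.58880568]), 'ft_torque': array([-0.0505097 ,  0.07051641, -0.00049421]), 'grip_force': 0.0, 'finger_gap': 0.08555758282855322}
```

View pics/top0.png

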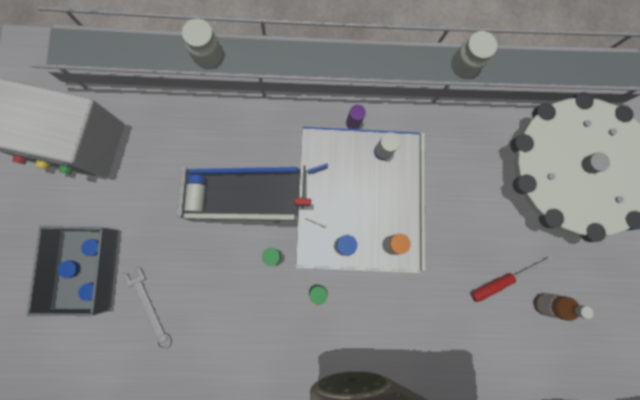

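View pics/scene0.png

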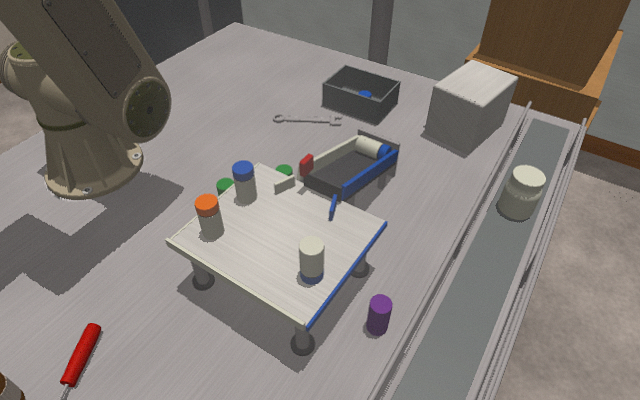

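The top view (top0) shows these candidates:
- Blue cap at (346,245): this is can_up.
- White canister at (388,147): this is can_down.
- Orange cap at (400,244): this is the sample.
- Look-alikes on the table: green at (271,257) and (318,295), purple at (356,117). Blue caps in a bin at (68–90,248–292).
- Red gate tab at (303,202).

Next I'll fit the feeder pose and check my choice in a close crop.

```bash
cat > fit.py <<'E'
from h import *
from scipy.optimize import least_squares
c=cam('top')
# feeder xyz (m) -> uv
pts=[((.135,.112,.12),(304,128)),((-.135,.112,.12),(297,268)),((-.135,-.130,.132),(424,271)),((.135,-.130,.132),(424,133)),
     ((0,.112,.12),(297.9,191.5)),((-.033,.105,.189),(303,201.5)),((0,.342,.05),(190.3,191.9))]
P=np.array([p for p,_ in pts]);U=np.array([u for _,u in pts])
def T(v,P):
    P=np.atleast_2d(P); C,S=np.cos(v[2]),np.sin(v[2])
    return np.c_[v[0]+C*P[:,0]-S*P[:,1],v[1]+S*P[:,0]+C*P[:,1],P[:,2]]
r=least_squares(lambda v:(proj(c,T(v,P))-U).ravel(),[.5,.0,0],loss='soft_l1')
print(r.x,(proj(c,T(r.x,P))-U).round(1).tolist())
v=r.x; np.save('feeder.npy',v)
hsv=cv2.cvtColor(c['pixels'],cv2.COLOR_RGB2HSV)
def inv(w):
    C,S=np.cos(v[2]),np.sin(v[2]); d=w[:2]-v[:2]; return np.array([C*d[0]+S*d[1],-S*d[0]+C*d[1]])
def cap(uv0,lo,hi):
    m=cv2.inRange(hsv,lo,hi); n,l,s,ce=cv2.connectedComponentsWithStats(m)
    k=min(range(1,n),key=lambda i:np.hypot(*(ce[i]-uv0))+(100 if s[i][4]<60 else 0)); return ce[k],s[k]
for n,uv,lo,hi,z in (('up',(346,245),(100,120,50),(130,255,255),.192),('sample',(400,244),(5,120,50),(20,255,255),.192)):
    u,s=cap(uv,lo,hi); w=at_z(c,u,z); print(n,u,s,w.round(4),inv(w).round(4))
for q in ((388,141),(389,140)): print('down top',inv(at_z(c,q,.192)).round(4))
im=cv2.resize(c['pixels'][100:300,170:440],None,fx=2.9,fy=2.9,interpolation=cv2.INTER_CUBIC)
def dot(f,col):
    for p in proj(c,T(v,f)): cv2.circle(im,tuple(int(a) for a in ((p-[170,100])*2.9)),2,col,-1)
dot(P,(255,0,255)); dot(np.array([(.018*np.cos(a),.018*np.sin(a),0) for a in np.arange(0,6.3,.3)])+np.r_[inv(at_z(c,(388.5,140.5),.192)),.192],(255,255,0))
cv2.imwrite('pics/crop1.png',im[:,:,::-1])
E
python3 fit.py
```

```text
[ 0.5518515  -0.00293562 -0.0330454 ] [[-0.4, -1.4], [-1.7, -4.2], [0.4, 0.0], [1.6, -0.5], [1.7, 1.8], [-0.3, 4.3], [-0.7, 0.2]]
up [346.36862745 244.89411765] [338 237  18  17 255] [0.456  0.0262 0.192 ] [-0.0968  0.0259]
sample [399.4770318  243.45583039] [390 235  20  18 283] [ 0.4605 -0.0663  0.192 ] [-0.0892 -0.0663]
down top [ 0.0936 -0.0419]
down top [ 0.0956 -0.0437]
```

View pics/crop1.png

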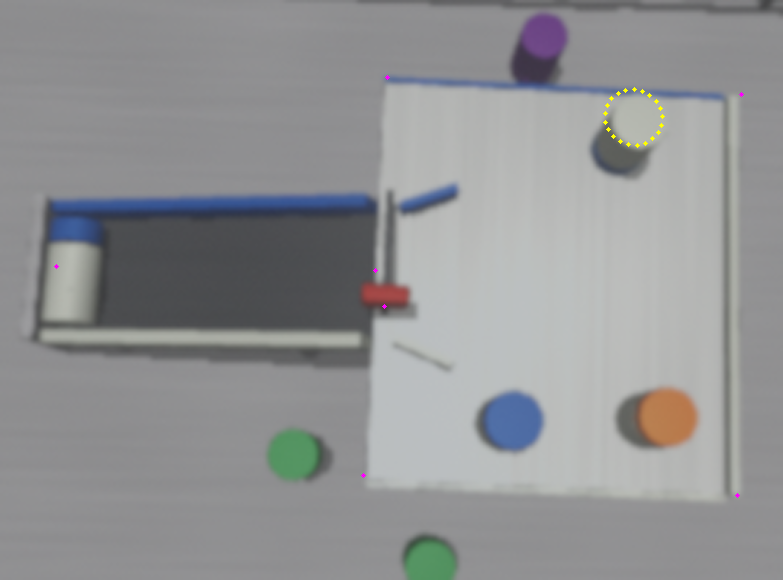

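The crop confirms the choice. can_up is the blue cap at top-view (346,245), beside the orange sample at (400,244). can_down is the white top near (389,141) with a blue base. Green and purple are ignored. The feeder fit is only good to a few mm, so I'll move the wrist camera over the deck and refine it there.

```bash
cat > plan.py <<'E'
from h import *
import sys
v=np.load('feeder.npy')
def F2W(x,y): C,S=np.cos(v[2]),np.sin(v[2]); return np.array([v[0]+C*x-S*y, v[1]+S*x+C*y])
def W2F(w): C,S=np.cos(v[2]),np.sin(v[2]); d=np.asarray(w)[:2]-v[:2]; return np.array([C*d[0]+S*d[1],-S*d[0]+C*d[1]])
def plan(wps,start=None):
    """wps: (feeder x, feeder y, z above deck, tool yaw rel. feeder [deg], rows, closure)"""
    s=env.get_state(); p=np.array(s['tcp_pos']); r=rq(s['orientation']); rows=[]
    for x,y,z,yaw,n,g in wps:
        tp=np.r_[F2W(x,y),.12+z]; rt=R.from_euler('z',np.deg2rad(yaw)+v[2])*R.from_euler('x',np.pi)
        for k in range(n,0,-1):
            d=r.inv().apply((tp-p)/k)/.25; w=(r.inv()*rt).as_rotvec()/k/np.pi
            row=np.r_[d.round(3),w.round(3)]; assert abs(row[:3]).max()<.2 or 1
            p=p+r.apply(row[:3]*.25); r=r*R.from_rotvec(row[3:]*np.pi)
            rows.append([float(q)+0. for q in row]+[g])
    print(len(rows)); print(str(rows).replace(' ','').replace('-0.0,','0,').replace('0.0,','0,'))
    print('at',W2F(s['tcp_pos']).round(4),round(s['tcp_pos'][2]-.12,4),'t',s['clock'],'F',s['wrist_force'].round(1),s['finger_gap'])
E
python3 - <<'E'
from plan import *
plan([(-.05,0,.27,180,20,255)])
E
```

```text
20
[[0.098,-0.092,-0.032,0,0,-0.046,255],[0.11,-0.077,-0.032,0,0,-0.046,255],[0.12,-0.06,-0.032,0,0,-0.046,255],[0.127,-0.042,-0.032,0,0,-0.046,255],[0.132,-0.023,-0.032,0,0,-0.046,255],[0.134,-0.004,-0.032,0,0,-0.046,255],[0.133,0.015,-0.032,0,0,-0.046,255],[0.129,0.034,-0.032,0,0,-0.046,255],[0.123,0.052,-0.032,0,0,-0.046,255],[0.114,0.07,-0.032,0,0,-0.046,255],[0.103,0.085,-0.031,0,0,-0.046,255],[0.09,0.099,-0.032,0,0,-0.046,255],[0.075,0.111,-0.031,0,0,-0.045,255],[0.058,0.121,-0.032,0,0,-0.046,255],[0.04,0.128,-0.031,0,0,-0.045,255],[0.022,0.132,-0.032,0,0,-0.046,255],[0.003,0.134,-0.031,0,0,-0.045,255],[-0.016,0.133,-0.032,0,0,-0.046,255],[-0.036,0.129,-0.031,0,0,-0.045,255],[-0.053,0.123,-0.032,0,0,-0.046,255]]
at [-0.4011 -0.5703] 0.1113 t 0.95 F [ 0.6 -0.2 -0. ] 0.08573229555987308
```

>>> {"fn": "jog_arm", "kwargs": {"increments": [[[0.098, -0.092, -0.032, 0, 0, -0.046, 255], [0.11, -0.077, -0.032, 0, 0, -0.046, 255], [0.12, -0.06, -0.032, 0, 0, -0.046, 255], [0.127, -0.042, -0.032, 0, 0, -0.046, 255], [0.132, -0.023, -0.032, 0, 0, -0.046, 255], [0.134, -0.004, -0.032, 0, 0, -0.046, 255], [0.133, 0.015, -0.032, 0, 0, -0.046, 255], [0.129, 0.034, -0.032, 0, 0, -0.046, 255], [0.123, 0.052, -0.032, 0, 0, -0.046, 255], [0.114, 0.07, -0.032, 0, 0, -0.046, 255], [0.103, 0.085, -0.031, 0, 0, -0.046, 255], [0.09, 0.099, -0.032, 0, 0, -0.046, 255], [0.075, 0.111, -0.031, 0, 0, -0.045, 255], [0.058, 0.121, -0.032, 0, 0, -0.046, 255], [0.04, 0.128, -0.031, 0, 0, -0.045, 255], [0.022, 0.132, -0.032, 0, 0, -0.046, 255], [0.003, 0.134, -0.031, 0, 0, -0.045, 255], [-0.016, 0.133, -0.032, 0, 0, -0.046, 255], [-0.036, 0.129, -0.031, 0, 0, -0.045, 255], [-0.053, 0.123, -0.032, 0, 0, -0.046, 255]]]}}

```text
clock: 2.95
tcp_pos: [0.5025, -0.0, 0.3905]
orientation: [0.0, 0.013, 1.0, -0.0]
wrist_force: [0.0, -0.4, 0.2]
finger_gap: -0.0001
grip_force: 0.0
```

Run:
```python
from plan import *
c=cam('wrist'); print(W2F(c['t']),c['t'],c['fx'])
im=cv2.resize(c['pixels'],None,fx=1.25,fy=1.25,interpolation=cv2.INTER_CUBIC)
P=[(x,y,z) for x,y,z in [(.135,.112,.12),(-.135,.112,.12),(.135,-.124,.12),(-.135,-.124,.12),(0,.112,.12),(-.033,.105,.189),(.042,.14,.1394),(-.042,.14,.1394)]]
for x,y,z in P:
    q=proj(c,np.r_[F2W(x,y),z])[0]; print((x,y,z),q.round(0)); cv2.circle(im,tuple(int(a*1.25) for a in q),3,(255,0,255),-1)
cv2.imwrite('pics/w1.png',im[:,:,::-1]); plan([])
```

```text
[-1.30357821e-01 -8.84121799e-05] [0.42156193 0.00128295 0.53296019] 327.80188240623295
(0.135, 0.112, 0.12) [396. 287.]
(-0.135, 0.112, 0.12) [414.  90.]
(0.135, -0.124, 0.12) [233. 286.]
(-0.135, -0.124, 0.12) [216.  89.]
(0, 0.112, 0.12) [404. 198.]
(-0.033, 0.105, 0.189) [416. 188.]
(0.042, 0.14, 0.1394) [426. 234.]
(-0.042, 0.14, 0.1394) [434. 170.]
0
[]
at [-0.0472  0.0045] 0.271 t 3.0 F [0.7 1.9 0.9] 4.076765469977822e-05
```

View pics/w1.png

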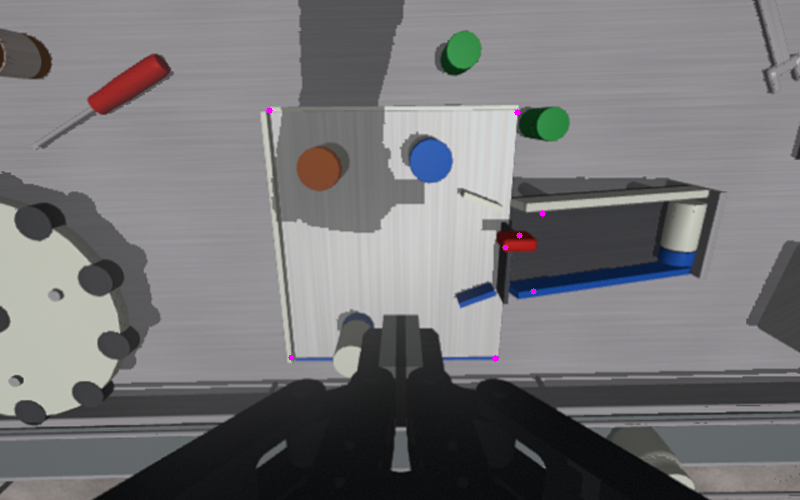

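The wrist view (scaled 1.25) shows the sample at (318,168), can_up's cap at (431,160), can_down at (350,340), the tab at (517,244) and the deck corners close to prediction. The tab sits about 7 mm off prediction, so I'll check the chute with an overlay.

Run:
```python
from plan import *
c=cam('wrist'); x0,y0,k=340,75,3.2
im=cv2.resize(c['pixels'][y0:y0+175,x0:x0+240],None,fx=k,fy=k,interpolation=cv2.INTER_CUBIC)
def line(a,b,col):
    q=[proj(c,np.r_[F2W(p[0],p[1]),p[2]])[0] for p in (a,b)]
    cv2.line(im,*[tuple(int(u) for u in (np.array(p)-[x0-.5,y0-.5])*k) for p in q],col,1)
fl=lambda y:.12-(y-.112)*np.tan(np.deg2rad(17))
for sx in (-.042,.042):
    line((sx,.112,fl(.112)),(sx,.342,fl(.342)),(0,255,0)); line((sx,.112,fl(.112)+.028),(sx,.342,fl(.342)+.028),(255,0,255))
line((-.042,.342,fl(.342)),(.042,.342,fl(.342)),(0,255,0))
line((-.135,.112,.12),(.135,.112,.12),(255,255,0)); line((-.135,.112,.12),(-.135,-.1,.12),(255,255,0)); 
for a,b in (((-.039,.09),(-.027,.09)),((-.027,.09),(-.027,.12)),((-.027,.12),(-.039,.12)),((-.039,.12),(-.039,.09))): line(a+(.189,),b+(.189,),(0,255,255))
line((-.0545,.06,.144),(-.0405,.097,.144),(255,128,0)); line((.0545,.06,.144),(.0405,.097,.144),(255,128,0))
cv2.imwrite('pics/w2.png',im[:,:,::-1])
```

```text
(no output)
```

View pics/w2.png

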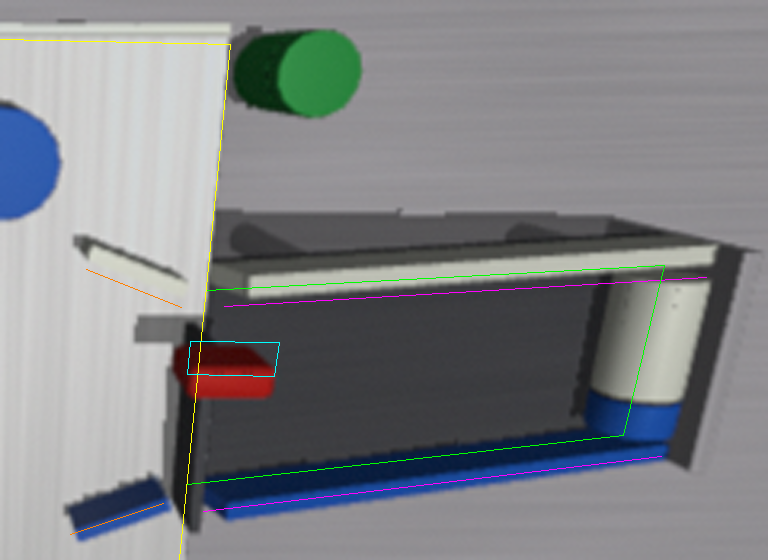

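The overlay shows the chute rotated about 0.014 rad from my fit, with the tab top at crop (230,386). So the gate starts about 10 mm open. I'll correct the fit, then push the gate.

Run:
```python
import numpy as np; np.save('feeder.npy',[.5514,-.003,-.019])
from plan import *
c=cam('wrist'); hsv=cv2.cvtColor(c['pixels'],cv2.COLOR_RGB2HSV)
print('tab',W2F(at_z(c,(340+230/3.2-.5,75+386/3.2-.5),.189)))
for n,lo,hi,uv in (('up',(100,120,50),(130,255,255),(345,128)),('sample',(4,120,50),(20,255,255),(254,134))):
    k,l,s,ce=cv2.connectedComponentsWithStats(cv2.inRange(hsv,lo,hi)); i=min(range(1,k),key=lambda i:np.hypot(*(ce[i]-uv))+1e3*(s[i][4]<200))
    print(n,s[i],W2F(at_z(c,ce[i],.192)).round(4))
plan([(-.075,.105,.10,180,5,255),(-.075,.105,.047,180,2,255),(.034,.105,.047,180,11,255)])
```

```text
tab [-0.02216271  0.10267684]
up [326 109  34  36 934] [-0.0965  0.0258]
sample [236 116  35  35 957] [-0.0907 -0.0654]
18
[[0.022,0.082,0.136,0,0,-0.001,255],[0.022,0.082,0.136,0,0,-0.001,255],[0.021,0.083,0.136,0,0,0,255],[0.021,0.082,0.136,0,0,-0.001,255],[0.021,0.083,0.136,0,0,0,255],[0,0,0.106,0,0,0,255],[0,0,0.106,0,0,0,255],[-0.04,0,0,0,0,0,255],[-0.04,0,0,0,0,0,255],[-0.04,0,0,0,0,0,255],[-0.039,0,0,0,0,0,255],[-0.04,0,0,0,0,0,255],[-0.039,0,0,0,0,0,255],[-0.04,0,0,0,0,0,255],[-0.039,0,0,0,0,0,255],[-0.04,0,0,0,0,0,255],[-0.039,0,0,0,0,0,255],[-0.04,0,0,0,0,0,255]]
at [-0.0488  0.002 ] 0.27 t 3.1 F [ 0.8 -0.7  0.5] 8.937023947542932e-05
```

>>> {"fn": "jog_arm", "kwargs": {"increments": [[[0.022, 0.082, 0.136, 0, 0, -0.001, 255], [0.022, 0.082, 0.136, 0, 0, -0.001, 255], [0.021, 0.083, 0.136, 0, 0, 0, 255], [0.021, 0.082, 0.136, 0, 0, -0.001, 255], [0.021, 0.083, 0.136, 0, 0, 0, 255], [0, 0, 0.106, 0, 0, 0, 255], [0, 0, 0.106, 0, 0, 0, 255], [-0.04, 0, 0, 0, 0, 0, 255], [-0.04, 0, 0, 0, 0, 0, 255], [-0.04, 0, 0, 0, 0, 0, 255], [-0.039, 0, 0, 0, 0, 0, 255], [-0.04, 0, 0, 0, 0, 0, 255], [-0.039, 0, 0, 0, 0, 0, 255], [-0.04, 0, 0, 0, 0, 0, 255], [-0.039, 0, 0, 0, 0, 0, 255], [-0.04, 0, 0, 0, 0, 0, 255], [-0.039, 0, 0, 0, 0, 0, 255], [-0.04, 0, 0, 0, 0, 0, 255]]]}}

```text
clock: 4.9
tcp_pos: [0.5876, 0.1, 0.1669]
orientation: [-0.0, 0.011, 1.0, 0.0]
wrist_force: [-2.6, 1.1, 1.6]
finger_gap: -0.0002
grip_force: 0.9
```

>>> {"fn": "jog_arm", "kwargs": {"increments": [[[-0.008, 0, 0, 0, 0, 0, 255], [-0.008, 0, 0, 0, 0, 0, 255], [0, 0, 0, 0, 0, 0, 255]]]}}

```text
clock: 5.2
tcp_pos: [0.5911, 0.0996, 0.1669]
orientation: [0.0, 0.011, 1.0, -0.0]
wrist_force: [-0.6, -0.0, 0.0]
finger_gap: 0.0
grip_force: 0.0
```

Run:
```python
from plan import *
c=cam('wrist'); hsv=cv2.cvtColor(c['pixels'],cv2.COLOR_RGB2HSV)
plan([])
k,l,s,ce=cv2.connectedComponentsWithStats(cv2.inRange(hsv,(0,150,50),(4,255,255))); print(s[1:],ce[1:])
c=cam('top'); hsv=cv2.cvtColor(c['pixels'],cv2.COLOR_RGB2HSV)
k,l,s,ce=cv2.connectedComponentsWithStats(cv2.inRange(hsv,(0,130,50),(4,255,255))|cv2.inRange(hsv,(176,130,50),(180,255,255)))
for i in range(1,k):
    if s[i][4]>10: print('top',s[i],ce[i],W2F(at_z(c,ce[i],.185)))
```

```text
0
[]
at [0.0377 0.1034] 0.047 t 5.25 F [0.9 0.  0.4] 0.00011387298155301065
[] []
top [ 14 156   8   6  33] [ 17.42424242 158.54545455] [0.02908828 0.59520329]
top [472 274  43  27 453] [492.87196468 287.21633554] [-0.15748134 -0.2296031 ]
```

>>> {"fn": "jog_arm", "kwargs": {"increments": [[[-0.012, 0, 0, 0, 0, 0, 255], [0, 0, 0, 0, 0, 0, 255]]]}}

```text
clock: 5.5
tcp_pos: [0.5921, 0.0997, 0.1671]
orientation: [-0.002, 0.011, 1.0, -0.0]
wrist_force: [-6.3, -0.2, 3.7]
finger_gap: 0.0
grip_force: 2.8
```

>>> {"fn": "jog_arm", "kwargs": {"increments": [[[-0.01, 0, 0, 0, 0, 0, 255], [0, 0, 0, 0, 0, 0, 255]]]}}

```text
clock: 5.7
tcp_pos: [0.5922, 0.0996, 0.1671]
orientation: [-0.004, 0.011, 1.0, -0.0]
wrist_force: [-12.2, -0.5, 8.1]
finger_gap: -0.0002
grip_force: 6.3
```

The gate is at its end stop: the force rises with no motion. Next is can_up.

Run:
```python
from plan import *
plan([(.015,.105,.047,180,2,255),(-.01,.10,.10,180,2,255),(-.150,.026,.10,180,4,255),(-.150,.026,.053,180,2,255)])
```

```text
10
[[0.048,0.003,0.001,0,-0.001,-0.001,255],[0.047,0.003,0,0,-0.001,0,255],[0.05,-0.01,-0.106,0,0,0,255],[0.051,-0.01,-0.106,0,0,0,255],[0.14,-0.074,0,0,0,0,255],[0.14,-0.074,0,0,0,0,255],[0.14,-0.074,0,0,0,0,255],[0.139,-0.074,0.001,0,0,0,255],[0,0,0.094,0,0,0,255],[0,0,0.094,0,0,0,255]]
at [0.0388 0.1034] 0.0471 t 5.7 F [-12.2  -0.5   8.1] -0.00015821131808370725
```

>>> {"fn": "jog_arm", "kwargs": {"increments": [[[0.06, 0.003, 0, 0, 0, 0, 255], [0.05, 0.003, 0, 0, 0, 0, 255], [0.05, -0.01, -0.106, 0, 0, 0, 255], [0.051, -0.01, -0.106, 0, 0, 0, 255], [0.14, -0.074, 0, 0, 0, 0, 255], [0.14, -0.074, 0, 0, 0, 0, 255], [0.14, -0.074, 0, 0, 0, 0, 255], [0.139, -0.074, 0.001, 0, 0, 0, 255], [0, 0, 0.094, 0, 0, 0, 255], [0, 0, 0.094, 0, 0, 0, 255], [0, 0, 0, 0, 0, 0, 255]]]}}

```text
clock: 6.8
tcp_pos: [0.4001, 0.0265, 0.1709]
orientation: [-0.002, 0.012, 1.0, 0.0]
wrist_force: [-1.2, 0.0, 0.3]
finger_gap: -0.0003
grip_force: 0.0
```

Run:
```python
from plan import *
c=cam('top'); save(c,'t2.png'); plan([(-.092,.026,.053,180,11,255)])
```

```text
11
[[-0.021,0,0,0,0,0,255],[-0.021,0,0,0,0,0,255],[-0.021,0,0,0,0,0,255],[-0.022,0,0,0,0,0,255],[-0.021,0,0,0,0,0,255],[-0.022,0,-0.001,0,0,0,255],[-0.021,0,0,0,0,0,255],[-0.022,0,-0.001,0,0,0,255],[-0.021,-0.001,0,0,0,0,255],[-0.022,0,-0.001,0,0,-0.001,255],[-0.021,-0.001,0,0,-0.001,0,255]]
at [-0.1508  0.0266] 0.0523 t 6.85 F [-0.1 -0.4 -0.1] 2.3694000441833653e-05
```

>>> {"fn": "jog_arm", "kwargs": {"increments": [[[-0.021, 0, 0, 0, 0, 0, 255], [-0.021, 0, 0, 0, 0, 0, 255], [-0.021, 0, 0, 0, 0, 0, 255], [-0.021, 0, 0, 0, 0, 0, 255], [-0.021, 0, 0, 0, 0, 0, 255], [-0.021, 0, 0, 0, 0, 0, 255], [-0.021, 0, 0, 0, 0, 0, 255], [-0.021, 0, 0, 0, 0, 0, 255], [-0.021, 0, 0, 0, 0, 0, 255], [-0.021, 0, 0, 0, 0, 0, 255], [-0.021, 0, 0, 0, 0, 0, 255], [0, 0, 0, 0, 0, 0, 255]]]}}

```text
clock: 8.05
tcp_pos: [0.4607, 0.0251, 0.1727]
orientation: [0.0, 0.011, 1.0, -0.0]
wrist_force: [0.5, -0.2, -0.6]
finger_gap: -0.0
grip_force: 0.0
```

>>> {"fn": "jog_arm", "kwargs": {"increments": [[[0.04, 0, -0.08, 0, 0, 0, 0], [0.04, 0, -0.18, 0, 0, 0, 0], [0, 0, -0.18, 0, 0, 0, 0]]]}}

```text
clock: 8.35
tcp_pos: [0.4377, 0.0259, 0.2833]
orientation: [-0.002, 0.011, 1.0, 0.0]
wrist_force: [1.2, -1.0, 1.0]
finger_gap: 0.0432
grip_force: 0.0
```

Run:
```python
from plan import *
plan([]); c=cam('wrist'); save(c,'w3.png')
```

```text
0
[]
at [-0.1142  0.0268] 0.1633 t 8.35 F [ 1.2 -1.   1. ] 0.04324734612298734
```

View pics/w3.png

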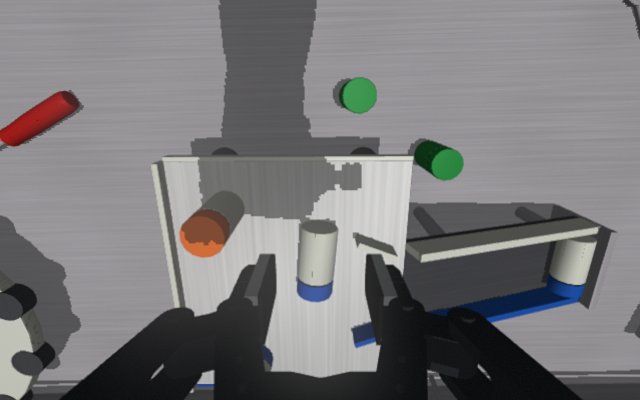

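The wrist view shows can_up lying with its white end at (319,224) and its cap at (314,297), pointing +x. The sample is untouched at (205,232). I'll grasp can_up about its middle.

Run:
```python
from plan import *
c=cam('wrist')
for uv in ((319,224),(314,297),(317,258)): print(W2F(at_z(c,uv,.138)).round(4), W2F(at_z(c,uv,.156)).round(4))
```

```text
[-0.0696  0.0243] [-0.0771  0.0244]
[0.0136 0.0186] [0.0011 0.019 ]
[-0.0325  0.0221] [-0.0423  0.0223]
```

Run:
```python
from plan import *
plan([(-.032,.022,.06,180,3,0),(-.032,.022,.001,180,3,0)])
```

```text
6
[[-0.102,-0.005,0.146,0,0.001,0,0],[-0.103,-0.005,0.146,0,0.001,-0.001,0],[-0.102,-0.006,0.145,0,0.001,0,0],[0,0,0.079,0,0,0,0],[0,0,0.079,0,0,0,0],[0,0,0.078,0,0,0,0]]
at [-0.1096  0.0263] 0.1687 t 8.45 F [ 0.4 -0.1 -0. ] 0.058021610581575
```

>>> {"fn": "jog_arm", "kwargs": {"increments": [[[-0.102, -0.005, 0.146, 0, 0, 0, 0], [-0.103, -0.005, 0.146, 0, 0, 0, 0], [-0.102, -0.006, 0.145, 0, 0, 0, 0], [0, 0, 0.079, 0, 0, 0, 0], [0, 0, 0.079, 0, 0, 0, 0], [0, 0, 0.078, 0, 0, 0, 0], [0, 0, 0, 0, 0, 0, 255], [0, 0, 0, 0, 0, 0, 255], [0, 0, 0, 0, 0, 0, 255], [0, 0, 0, 0, 0, 0, 255], [0, 0, 0, 0, 0, 0, 255]]], "force": 20}}

```text
clock: 9.55
tcp_pos: [0.5194, 0.0198, 0.119]
orientation: [0.004, 0.011, 1.0, -0.0]
wrist_force: [-2.4, 1.2, 15.3]
finger_gap: 0.036
grip_force: 24.2
```

Run:
```python
from plan import *
plan([(0,.05,.001,180,6,255)])
```

```text
6
[[-0.022,0.019,-0.001,0,0,0,255],[-0.022,0.019,-0.001,0,0,0,255],[-0.021,0.018,-0.001,0,0.001,0,255],[-0.022,0.019,-0.001,0,0,0,255],[-0.021,0.018,-0.002,0,0.001,-0.001,255],[-0.022,0.019,-0.001,0,0,0,255]]
at [-0.0325  0.0222] -0.001 t 9.55 F [-2.4  1.2 15.3] 0.036042188744788706
```

>>> {"fn": "jog_arm", "kwargs": {"increments": [[[0, 0, -0.01, 0, 0, 0, 255], [-0.022, 0.019, 0, 0, 0, 0, 255], [-0.022, 0.019, 0, 0, 0, 0, 255], [-0.021, 0.018, 0, 0, 0, 0, 255], [-0.022, 0.019, 0, 0, 0, 0, 255], [-0.021, 0.018, 0, 0, 0, 0, 255], [-0.022, 0.019, 0, 0, 0, 0, 255], [0, 0, 0, 0, 0, 0, 255]]]}}

```text
clock: 10.35
tcp_pos: [0.55, 0.0463, 0.119]
orientation: [0.0, 0.012, 1.0, -0.002]
wrist_force: [-5.7, -4.1, 12.3]
finger_gap: 0.0356
grip_force: 27.7
```

Run:
```python
from plan import *
plan([(0,.085,.002,180,5,255),(0,.12,.002,180,5,255)]); c=cam('wrist')
im=cv2.resize(c['pixels'][150:],None,fx=1.25,fy=1.25); cv2.imwrite('pics/w4.png',im[:,:,::-1])
c=cam('scene'); im=cv2.resize(c['pixels'][100:300,200:460],None,fx=3,fy=3,interpolation=cv2.INTER_CUBIC); cv2.imwrite('pics/s4.png',im[:,:,::-1])
```

```text
10
[[-0.002,0.029,-0.002,0,0,0,255],[-0.002,0.029,-0.003,0,0,0,255],[-0.002,0.028,-0.002,0,0,0,255],[-0.001,0.029,-0.003,0,0,-0.001,255],[-0.002,0.028,-0.002,-0.001,0,0,255],[0,0.028,0,0,0,0,255],[0,0.028,0,0,0,0,255],[0,0.028,0,0,0,0,255],[0,0.028,0,0,0,0,255],[0,0.028,0,0,0,0,255]]
at [-0.0023  0.0492] -0.001 t 10.35 F [-5.7 -4.1 12.3] 0.035638905637228956
```

View pics/s4.png

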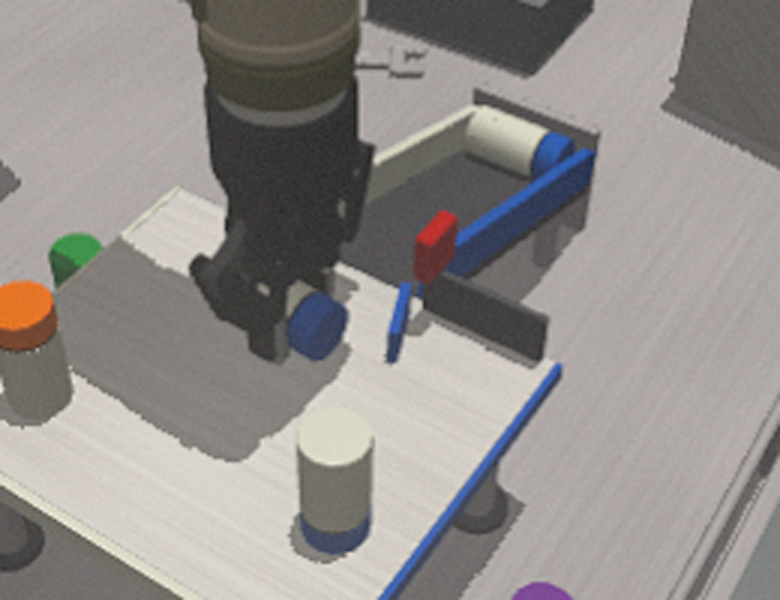

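The scene crop shows can_up held with its cap face at (318,327), pointing at the blue side. The gate is clear of the mouth. I'll check where the cap face is.

Run:
```python
from plan import *
c=cam('scene')
for q in ((318,327),(325,325)): print(W2F(at_z(c,(200+q[0]/3,100+q[1]/3),.138)))
for f in ((.055,.105,.189-.016),): print((proj(c,np.r_[F2W(f[0],f[1]),f[2]])[0]-[200,100])*3)
c=cam('wrist'); hsv=cv2.cvtColor(c['pixels'],cv2.COLOR_RGB2HSV)
k,l,s,ce=cv2.connectedComponentsWithStats(cv2.inRange(hsv,(100,120,40),(130,255,255)))
for i in range(1,k):
  if s[i][4]>60: print(s[i],ce[i])
```

```text
[0.01774125 0.04775284]
[0.02011025 0.05118283]
[431.37647961 247.86689219]
[ 491  294  149   83 7029] [577.0357092  335.16602646]
[ 278  317   94   56 2748] [321.54366812 351.20014556]
[466 360  15  19  73] [472.73972603 368.76712329]
[420 369  13  21 177] [424.78531073 380.0960452 ]
```

View pics/w4.png

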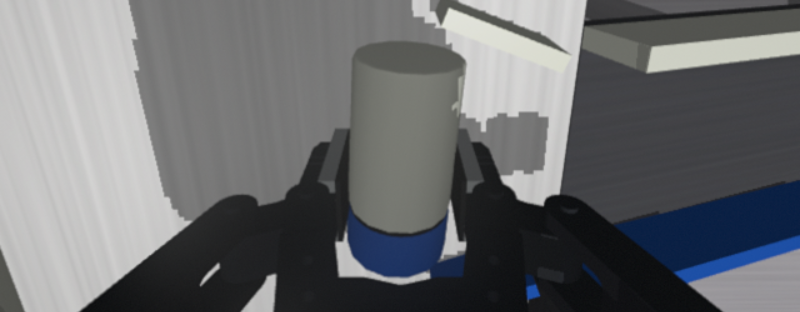

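Run:
```python
from plan import *
c=cam('wrist')
for z in (.138,.141): print(W2F(at_z(c,(408/1.25,150+57/1.25),z)))
plan([(.0155,.057,.001,180,4,255),(.0155,.118,.003,180,7,255)])
```

```text
[-0.04510426  0.05112511]
[-0.046033    0.05107538]
11
[[-0.018,0.008,-0.002,0,0,0,255],[-0.018,0.008,-0.002,0,0,0,255],[-0.018,0.008,-0.002,0,0,-0.001,255],[-0.017,0.007,-0.002,-0.001,0,0,255],[0,0.035,-0.001,0,0,0,255],[0,0.035,-0.001,0,0,0,255],[0,0.035,-0.001,0,0,0,255],[0,0.035,-0.001,0,0,0,255],[0,0.035,-0.001,0,0,0,255],[0,0.035,-0.001,0,0,0,255],[0,0.034,-0.002,0,0,0,255]]
at [-0.0023  0.0492] -0.001 t 10.6 F [-4.3 -3.7 12.2] 0.036051850227385135
```

>>> {"fn": "jog_arm", "kwargs": {"increments": [[[-0.014, 0.008, -0.008, 0, 0, 0, 255], [-0.014, 0.008, -0.004, 0, 0, 0, 255], [-0.014, 0.008, 0, 0, 0, 0, 255], [-0.013, 0.007, 0, 0, 0, 0, 255], [0, 0.035, 0, 0, 0, 0, 255], [0, 0.035, 0, 0, 0, 0, 255], [0, 0.035, 0, 0, 0, 0, 255], [0, 0.035, 0, 0, 0, 0, 255], [0, 0, 0, 0, 0, 0, 255]]]}}

```text
clock: 11.5
tcp_pos: [0.5642, 0.091, 0.12]
orientation: [0.0, 0.01, 1.0, 0.0]
wrist_force: [-0.8, -0.5, -0.2]
finger_gap: 0.0358
grip_force: 19.9
```

Run:
```python
from plan import *
plan([]); c=cam('wrist')
im=cv2.resize(c['pixels'][150:],None,fx=1.25,fy=1.25); cv2.imwrite('pics/w5.png',im[:,:,::-1])
```

```text
0
[]
at [0.011  0.0942] 0.0 t 11.5 F [-0.8 -0.5 -0.2] 0.03576517423919785
```

View pics/w5.png

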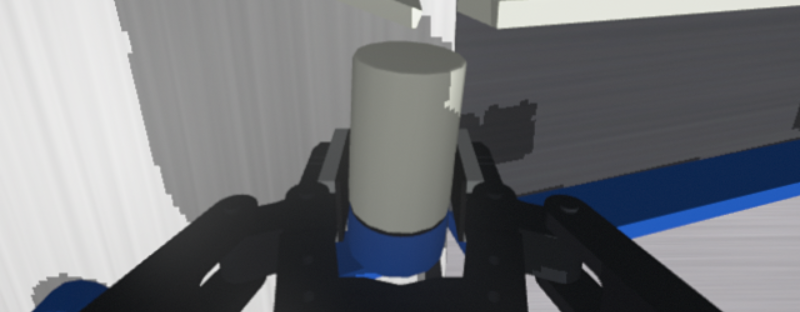

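The wrist view shows the can aligned but 2–3 mm toward blue. The white wall gap is about 29 px above its end at (410,57). I'll shift 2.5 mm back and carry on past the mouth.

>>> {"fn": "jog_arm", "kwargs": {"increments": [[[0.005, 0.024, 0, 0, 0, 0, 255], [0.005, 0.024, 0, 0, 0, 0, 255], [0, 0.024, 0, 0, 0, 0, 255], [0, 0.024, 0, 0, 0, 0, 255], [0, 0.006, 0, 0, 0, 0, 255], [0, 0, 0, 0, 0, 0, 0], [0, 0, 0, 0, 0, 0, 0], [0, 0, 0, 0, 0, 0, 0], [0, 0, -0.04, 0, 0, 0, 0], [0, 0, -0.08, 0, 0, 0, 0], [0, 0, -0.12, 0, 0, 0, 0], [0, 0, -0.16, 0, 0, 0, 0], [0.05, 0, -0.16, 0, 0, 0, 0], [0, 0, 0, 0, 0, 0, 0]]]}}

```text
clock: 12.95
tcp_pos: [0.5518, 0.1155, 0.2673]
orientation: [0.005, 0.011, 1.0, 0.0]
wrist_force: [0.3, 0.4, -0.1]
finger_gap: 0.0852
grip_force: 0.0
```

```bash
cat > look.py <<'E'
from plan import *
import sys
plan([]); c=cam('wrist'); save(c,sys.argv[1])
for cn in ('top','wrist'):
    if cn=='top': c=cam('top')
    hsv=cv2.cvtColor(c['pixels'],cv2.COLOR_RGB2HSV)
    k,l,s,ce=cv2.connectedComponentsWithStats(cv2.inRange(hsv,(100,120,40),(130,255,255)))
    for i in range(1,k):
        if s[i][4]>30: print(cn,s[i],W2F(at_z(c,ce[i],.09)).round(3),W2F(at_z(c,ce[i],.138)).round(3))
E
python3 look.py w6.png
```

```text
0
[]
at [-0.0019  0.1185] 0.1473 t 12.95 F [ 0.3  0.4 -0.1] 0.08519564521601045
top [ 82 240  16  16 212] [-0.116  0.508] [-0.116  0.483]
top [ 58 261  21  17 274] [-0.158  0.542] [-0.155  0.515]
top [ 79 283  14  17 194] [-0.198  0.504] [-0.193  0.479]
wrist [ 82 240  16  16 212] [-0.116  0.508] [-0.116  0.483]
wrist [ 58 261  21  17 274] [-0.158  0.542] [-0.155  0.515]
wrist [ 79 283  14  17 194] [-0.198  0.504] [-0.193  0.479]
```

View pics/w6.png

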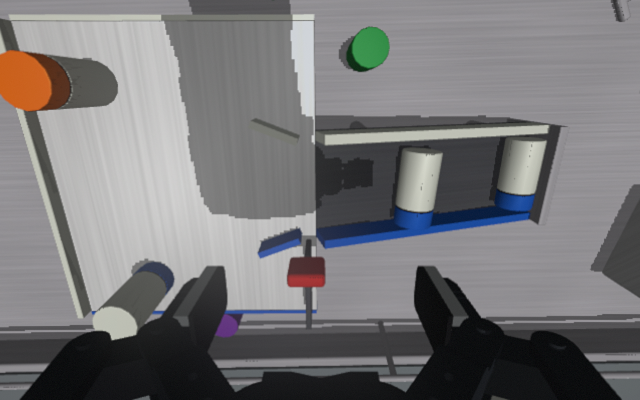

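can_up is in the chute at (417,190) with its cap at the blue wall, behind can_done at (520,175). can_down stands with its top at (115,322), and the tab at (306,271) is still open. That was my last picture, so from here I use numbers only.

Run:
```python
from plan import *
c=cam('wrist'); print('rim centre wrist',W2F(at_z(c,(115,322),.192)))
g=cv2.cvtColor(c['pixels'],cv2.COLOR_RGB2HSV)
def bl(box):
    m=cv2.inRange(g,(100,120,40),(130,255,255)); x0,y0,x1,y1=box; ys,xs=np.nonzero(m[y0:y1,x0:x1]); return xs.mean()+x0,ys.mean()+y0,len(xs),xs.min()+x0,xs.max()+x0
print('cap in chute', bl((330,150,480,228)), W2F(at_z(c,bl((330,150,480,228))[:2],.1)))
print('cap_down base', bl((120,250,180,300)))
c=cam('top'); print('rim centre top',W2F(at_z(c,(390,140.3),.192)))
for t in ('can_down','can_up'):
    print(t,[(W2F(at_z(c,d['uv'],.156)).round(3).tolist(),round(d['conf'],2)) for d in spotter.landmark_of(t,'top')][:4])
# template: best cylinder pose of can_down by white-mask overlap on top image
hsv=cv2.cvtColor(c['pixels'],cv2.COLOR_RGB2HSV)
d=[d for d in spotter.cut_out('can_down','top')]
a=np.arange(0,6.28,.1)
def hull(x,y):
    P=np.array([np.r_[F2W(x+.018*np.cos(t),y+.018*np.sin(t)),z] for z in (.12,.192) for t in a])
    m=np.zeros((400,640),np.uint8); cv2.fillConvexPoly(m,cv2.convexHull(np.round(proj(c,P)).astype(np.int32)),1); return m>0
for r in d:
    M=r['region']
    if r['conf']<.3 : continue
    best=max((((hull(x,y)&M).sum()/(hull(x,y)|M).sum(),x,y) for x in np.arange(.05,.13,.003) for y in np.arange(-.09,0,.003)))
    print('fit',r['conf'],r['uv'],best)
```

```text
rim centre wrist [ 0.0840117  -0.04179416]
cap in chute (np.float64(433.3171768707483), np.float64(221.3656462585034), 1176, np.int64(361), np.int64(479)) [0.03809278 0.23042532]
cap_down base (np.float64(158.0), np.float64(280.0), 1, np.int64(158), np.int64(158))
rim centre top [ 0.09493507 -0.0467861 ]
can_down []
can_up []
```

Run:
```python
from plan import *
plan([(.13,-.045,.20,180,6,0)])
```

```text
6
[[-0.09,-0.108,-0.041,0,0,0,0],[-0.09,-0.109,-0.041,0,0,0,0],[-0.09,-0.108,-0.041,0,0,0,0],[-0.09,-0.109,-0.041,0,0,0,0],[-0.089,-0.108,-0.041,0,0,-0.001,0],[-0.09,-0.109,-0.042,0,-0.001,0,0]]
at [-0.0043  0.1182] 0.1386 t 13.3 F [-0.8  0.2  0.5] 0.08540254312165194
```

>>> {"fn": "jog_arm", "kwargs": {"increments": [[[-0.09, -0.108, -0.041, 0, 0, 0, 0], [-0.09, -0.109, -0.041, 0, 0, 0, 0], [-0.09, -0.108, -0.041, 0, 0, 0, 0], [-0.09, -0.109, -0.041, 0, 0, 0, 0], [-0.089, -0.108, -0.041, 0, 0, 0, 0], [-0.09, -0.109, -0.042, 0, 0, 0, 0], [0, 0, 0, 0, 0, 0, 0], [0, 0, 0, 0, 0, 0, 0]]]}}

```text
clock: 14.1
tcp_pos: [0.6812, -0.0512, 0.3197]
orientation: [-0.001, 0.012, 1.0, 0.0]
wrist_force: [0.3, 0.1, -0.5]
finger_gap: 0.0852
grip_force: 0.0
```

```bash
cat > fitcan.py <<'E'
from plan import *
from scipy.optimize import minimize
a=np.arange(0,6.28,.1)
def fit(cn,target,P0fun,x0):
    c=cam(cn)
    def hull(q):
        P=P0fun(q); m=np.zeros((400,640),np.uint8); cv2.fillConvexPoly(m,cv2.convexHull(np.round(proj(c,P)*16).astype(np.int32)),1,8,4); return m>0
    for r in sorted(spotter.cut_out(target,cn),key=lambda r:-r['conf'])[:4]:
        M=r['region']; f=lambda q:-(hull(q)&M).sum()/max(1,(hull(q)|M).sum())
        S=np.array([x0]+[np.array(x0)+np.eye(len(x0))[i]*(.015 if i<2 else .15) for i in range(len(x0))])
        b=minimize(f,x0,method='Nelder-Mead',options=dict(initial_simplex=S,xatol=1e-4,fatol=1e-4))
        print(cn,target,round(r['conf'],2),np.round(r['uv'],0),M.sum(),'iou',round(-b.fun,3),b.x.round(4))
def stand(q): return np.array([np.r_[F2W(q[0]+.018*np.cos(t),q[1]+.018*np.sin(t)),z] for z in (.12,.192) for t in a])
def lie(q): # centre x,y, axis angle
    e=np.array([np.cos(q[2]),np.sin(q[2])]); n=np.array([-e[1],e[0]])
    return np.array([np.r_[F2W(*(np.array(q[:2])+s*e+.018*np.cos(t)*n)),.138+.018*np.sin(t)] for s in (-.036,.036) for t in a])
E
python3 - <<'E'
from fitcan import *
for cn in ('wrist','top','scene'): fit(cn,'can_down',stand,[.09,-.044])
fit('scene','can_up',stand,[.09,-.044])
plan([])
E
```

```text
wrist can_down 0.92 [352. 205.] 976 iou -0.0 [ 0.09  -0.044]
wrist can_down 0.77 [318. 144.] 1553 iou 0.886 [ 0.0919 -0.0467]
top can_down 0.72 [385. 147.] 512 iou 0.901 [ 0.0942 -0.0475]
top can_down 0.64 [352. 117.] 378 iou -0.0 [ 0.09  -0.044]
scene can_down 0.93 [311. 260.] 1058 iou 0.891 [ 0.0921 -0.0443]
scene can_down 0.67 [382. 313.] 838 iou -0.0 [ 0.09  -0.044]
scene can_down 0.64 [291. 236.] 21890 iou 0.055 [ 0.1225 -0.0223]
scene can_up 0.74 [223. 185.] 186 iou -0.0 [ 0.09  -0.044]
scene can_up 0.71 [351. 162.] 475 iou -0.0 [ 0.09  -0.044]
0
[]
at [ 0.13  -0.044] 0.2022 t 14.5 F [0.3 0.2 0.9] 0.08556989625362213
```

>>> {"fn": "jog_arm", "kwargs": {"increments": [[[-0.03, -0.004, 0, 0, 0, 0, 255], [-0.03, -0.004, 0.1, 0, 0, 0, 255], [0, 0, 0.125, 0, 0, 0, 255], [0, 0, 0.125, 0, 0, 0, 255], [0, 0, 0.125, 0, 0, 0, 255], [0, 0, 0.121, 0, 0, 0, 255], [0, 0, 0, 0, 0, 0, 255], [0, 0, 0, 0, 0, 0, 255]]]}}

```text
clock: 15.3
tcp_pos: [0.6955, -0.0524, 0.1732]
orientation: [-0.0, 0.011, 1.0, 0.0]
wrist_force: [0.9, 0.6, 0.5]
finger_gap: 0.0001
grip_force: 0.0
```

Run:
```python
from plan import *
plan([(.087,-.046,.053,180,11,255)])
```

```text
11
[[0.021,0,0,0,0,0,255],[0.021,0,0,0,0,0,255],[0.021,0,0,0,0,0,255],[0.021,0,0,0,0,0,255],[0.021,0,0,0,0,0,255],[0.021,0,0,0,0,0,255],[0.021,0,0,0,0,0,255],[0.021,0,0,0,0,0,255],[0.021,0.001,0,0,0,0,255],[0.022,0,0,0,0,-0.001,255],[0.021,0.001,0.001,0,0,0,255]]
at [ 0.1451 -0.0466] 0.0532 t 15.3 F [0.9 0.6 0.5] 9.0799979403644e-05
```

>>> {"fn": "jog_arm", "kwargs": {"increments": [[[0.021, 0, 0, 0, 0, 0, 255], [0.021, 0, 0, 0, 0, 0, 255], [0.021, 0, 0, 0, 0, 0, 255], [0.021, 0, 0, 0, 0, 0, 255], [0.021, 0, 0, 0, 0, 0, 255], [0.021, 0, 0, 0, 0, 0, 255], [0.021, 0, 0, 0, 0, 0, 255], [0.021, 0, 0, 0, 0, 0, 255], [0.021, 0, 0, 0, 0, 0, 255], [0.021, 0, 0, 0, 0, 0, 255], [0.021, 0, 0, 0, 0, 0, 255], [0, 0, 0, 0, 0, 0, 255], [0, 0, -0.1, 0, 0, 0, 0], [0, 0, -0.16, 0, 0, 0, 0], [0, 0, -0.16, 0, 0, 0, 0], [0, 0, -0.16, 0, 0, 0, 0], [0, 0, 0, 0, 0, 0, 0], [0, 0, 0, 0, 0, 0, 0]]]}}

```text
clock: 17.1
tcp_pos: [0.639, -0.0515, 0.3189]
orientation: [0.002, 0.011, 1.0, -0.0]
wrist_force: [0.4, -0.6, -0.1]
finger_gap: 0.0851
grip_force: 0.0
```

Run:
```python
from fitcan import *
for t in ('can_down','can_up','sample'):
    for cn in ('wrist','top','scene'): 
        if t=='sample': 
            if cn!='wrist': fit(cn,t,stand,[-.09,-.065])
        else: fit(cn,t,lie,[.036,-.046,0.])
plan([])
```

```text
wrist can_down 0.97 [355. 235.] 898 iou -0.0 [ 0.036 -0.046  0.   ]
wrist can_down 0.71 [316. 125.] 2937 iou 0.947 [ 0.0381 -0.051   0.0682]
wrist can_down 0.65 [636. 102.] 299 iou -0.0 [ 0.036 -0.046  0.   ]
top can_down 0.84 [356. 113.] 383 iou -0.0 [ 0.036 -0.046  0.   ]
top can_down 0.77 [387. 179.] 701 iou 0.87 [ 0.0397 -0.0523  0.0596]
scene can_down 0.81 [278. 252.] 1191 iou 0.94 [ 0.0372 -0.0497  0.0838]
scene can_down 0.71 [381. 315.] 880 iou -0.0 [ 0.036 -0.046  0.   ]
wrist can_up 0.78 [578.  89.] 3449 iou -0.0 [ 0.036 -0.046  0.   ]
top can_up 0.67 [269. 259.] 249 iou -0.0 [ 0.036 -0.046  0.   ]
top can_up 0.64 [251. 192.] 698 iou -0.0 [ 0.036 -0.046  0.   ]
top can_up 0.51 [318. 294.] 240 iou -0.0 [ 0.036 -0.046  0.   ]
scene can_up 0.76 [222. 187.] 217 iou -0.0 [ 0.036 -0.046  0.   ]
scene can_up 0.75 [344. 160.] 549 iou -0.0 [ 0.036 -0.046  0.   ]
top sample 0.79 [398. 245.] 484 iou 0.896 [-0.0885 -0.0657]
scene sample 0.66 [206. 218.] 999 iou 0.924 [-0.091  -0.0654]
0
[]
at [ 0.0877 -0.0467] 0.1978 t 17.9 F [0.  0.4 0.1] 0.0852452769716433
```

Run:
```python
from fitcan import *
plan([(.038,-.051,.06,180,4,0),(.038,-.051,.003,180,3,0)])
def ch(q): # in chute: y along floor, x centre, yaw
    e=np.array([np.cos(q[2]),np.sin(q[2])]); n=np.array([-e[1],e[0]]); fz=lambda y:.12-(y-.112)*np.tan(np.deg2rad(17))+.018/np.cos(np.deg2rad(17))
    out=[]
    for s in (-.036,.036):
        for t in a:
            p=np.array(q[:2])+s*e+.018*np.cos(t)*n; out.append(np.r_[F2W(*p),fz(q[1])-s*e[1]*.306+.018*np.sin(t)])
    return np.array(out)
fit('top','can_up',ch,[0,.21,0.]); fit('scene','can_up',ch,[0,.21,0.])
```

```text
7
[[0.05,-0.004,0.138,0,0,0,0],[0.05,-0.005,0.138,0,0,0,0],[0.049,-0.004,0.138,0,0,-0.001,0],[0.05,-0.005,0.137,0,0,0,0],[0,0,0.076,0,0,0,0],[0,0,0.076,0,0,0,0],[0,0,0.076,0,0,0,0]]
at [ 0.0877 -0.0467] 0.1978 t 17.9 F [0.  0.4 0.1] 0.0852452769716433
top can_up 0.94 [253. 189.] 690 iou 0.896 [ 0.0041  0.2086 -0.0405]
top can_up 0.83 [316. 296.] 300 iou -0.0 [0.   0.21 0.  ]
top can_up 0.73 [269. 257.] 237 iou -0.0 [0.   0.21 0.  ]
top can_up 0.55 [343. 199.] 21456 iou 0.036 [-0.0116  0.267   0.0762]
scene can_up 0.64 [346. 163.] 523 iou 0.681 [-0.0014  0.219   0.037 ]
```

>>> {"fn": "jog_arm", "kwargs": {"increments": [[[0.05, -0.004, 0.138, 0, 0, 0, 0], [0.05, -0.005, 0.138, 0, 0, 0, 0], [0.049, -0.004, 0.138, 0, 0, 0, 0], [0.05, -0.005, 0.137, 0, 0, 0, 0], [0, 0, 0.076, 0, 0, 0, 0], [0, 0, 0.076, 0, 0, 0, 0], [0, 0, 0.076, 0, 0, 0, 0], [0, 0, 0, 0, 0, 0, 255], [0, 0, 0, 0, 0, 0, 255], [0, 0, 0, 0, 0, 0, 255], [0, 0, 0, 0, 0, 0, 255], [0, 0, 0, 0, 0, 0, 255]]], "force": 20}}

```text
clock: 19.3
tcp_pos: [0.5894, -0.055, 0.1246]
orientation: [0.001, 0.011, 1.0, -0.0]
wrist_force: [-0.6, 0.1, 4.6]
finger_gap: 0.0358
grip_force: 19.4
```

Run:
```python
from plan import *
plan([(0,.045,.003,180,8,255)])
```

```text
8
[[0.02,0.048,0.001,0,0,0,255],[0.02,0.048,0.001,0,0,0,255],[0.02,0.048,0.001,0,0,0,255],[0.019,0.048,0.001,0,0,0,255],[0.02,0.048,0,0,0,0,255],[0.019,0.048,0.001,0,0,0,255],[0.02,0.048,0,0,0,-0.001,255],[0.019,0.048,0.001,0,0.001,0,255]]
at [ 0.0389 -0.0512] 0.0046 t 19.3 F [-0.6  0.1  4.6] 0.03584773083933897
```

>>> {"fn": "jog_arm", "kwargs": {"increments": [[[0.02, 0.048, 0, 0, 0, 0, 255], [0.02, 0.048, 0, 0, 0, 0, 255], [0.02, 0.048, 0, 0, 0, 0, 255], [0.019, 0.048, 0, 0, 0, 0, 255], [0.02, 0.048, 0, 0, 0, 0, 255], [0.019, 0.048, 0, 0, 0, 0, 255], [0.02, 0.048, 0, 0, 0, 0, 255], [0.019, 0.048, 0, 0, 0, 0, 255], [0, 0, 0, 0, 0, 0, 255]]]}}

```text
clock: 20.2
tcp_pos: [0.5517, 0.0441, 0.1245]
orientation: [0.002, 0.01, 1.0, 0.0]
wrist_force: [0.3, 3.2, 6.5]
finger_gap: 0.036
grip_force: 19.1
```

Run:
```python
from fitcan import *
for cn in ('scene','wrist'): 
    fit(cn,'can_down',lie,[0,.045,0.])
    c=cam(cn); save(c,'g_%s.png'%cn); hsv=cv2.cvtColor(c['pixels'],cv2.COLOR_RGB2HSV)
    k,l,s,ce=cv2.connectedComponentsWithStats(cv2.inRange(hsv,(100,120,30),(130,255,255)))
    for i in range(1,k):
        if s[i][4]>60: print(cn,s[i],ce[i].round(1),W2F(at_z(c,ce[i],.138)).round(4))
plan([])
```

```text
scene can_down 0.98 [381. 314.] 827 iou -0.0 [0.    0.045 0.   ]
scene can_down 0.64 [305. 208.] 521 iou 0.506 [0.0023 0.0482 0.0384]
scene can_down 0.23 [346. 168.] 593 iou -0.0 [0.    0.045 0.   ]
scene [359  90  13   7  63] [365.1  93. ] [-0.0769  0.4177]
scene [352 144  46  38 497] [374.  161.6] [0.0536 0.2184]
scene [330 194   7  18  64] [333.  202.6] [0.0473 0.0855]
scene [306 222  81 106 315] [344.4 276.7] [ 0.1417 -0.0331]
wrist can_down 0.66 [319. 276.] 13598 iou 0.954 [-0.0009  0.0466  0.0577]
wrist [ 482  281  158   86 6779] [566.1 327.9] [0.0243 0.1629]
wrist [ 287  322   86   52 2560] [331.7 354. ] [0.0395 0.0519]
wrist [465 360  17  20 100] [472.4 368.6] [0.0488 0.1221]
wrist [419 368  11   9  74] [423.4 372.4] [0.0511 0.0979]
0
[]
at [-0.0006  0.0471] 0.0045 t 20.5 F [-1.   4.   8.5] 0.035973024050927026
```

>>> {"fn": "jog_arm", "kwargs": {"increments": [[[0, 0.035, -0.002, 0, 0, 0, 255], [0, 0.035, 0, 0, 0, 0, 255], [0, 0.035, 0, 0, 0, 0, 255], [0, 0.035, 0, 0, 0, 0, 255], [0, 0.035, 0, 0, 0, 0, 255], [0, 0.035, 0, 0, 0, 0, 255], [0, 0.035, 0, 0, 0, 0, 255], [0, 0.035, 0, 0, 0, 0, 255], [0, 0.02, 0, 0, 0, 0, 255], [0, 0, 0, 0, 0, 0, 255]]]}}

```text
clock: 21.5
tcp_pos: [0.5522, 0.1186, 0.1231]
orientation: [-0.001, 0.011, 1.0, 0.001]
wrist_force: [0.3, 3.5, 3.3]
finger_gap: 0.0357
grip_force: 19.5
```

Run:
```python
from fitcan import *
fit('wrist','can_down',lie,[0,.12,0.]); fit('scene','can_down',lie,[0,.12,0.]); plan([])
```

```text
scene can_down 0.94 [328. 186.] 398 iou 0.43 [-0.0029  0.1212  0.0232]
scene can_down 0.89 [381. 314.] 835 iou -0.0 [0.   0.12 0.  ]
scene can_down 0.36 [292. 238.] 23162 iou 0.066 [ 0.1093 -0.0904  1.3601]
0
[]
at [-0.0012  0.1207] 0.0034 t 21.7 F [-0.9  3.5  2.2] 0.03559871240182918
```

Nothing is jammed and the can is past the mouth. I'll release, lift and look.

>>> {"fn": "jog_arm", "kwargs": {"increments": [[[0, 0.012, 0, 0, 0, 0, 255], [0, 0, 0, 0, 0, 0, 0], [0, 0, 0, 0, 0, 0, 0], [0, 0, 0, 0, 0, 0, 0], [0, 0, -0.04, 0, 0, 0, 0], [0, 0, -0.08, 0, 0, 0, 0], [0, 0, -0.12, 0, 0, 0, 0], [0, 0, -0.16, 0, 0, 0, 0], [0, 0, -0.16, 0, 0, 0, 0], [0, 0, 0, 0, 0, 0, 0], [0, 0, 0, 0, 0, 0, 0], [0, 0, 0, 0, 0, 0, 0], [0, 0, 0, 0, 0, 0, 0]]]}}

```text
clock: 23.0
tcp_pos: [0.5523, 0.12, 0.2621]
orientation: [-0.001, 0.011, 1.0, -0.0]
wrist_force: [-0.6, 0.5, 0.3]
finger_gap: 0.0857
grip_force: 0.0
```

```bash
cat > chk.py <<'E'
from fitcan import *
def ch(q):
    e=np.array([np.cos(q[2]),np.sin(q[2])]); n=np.array([-e[1],e[0]]); fz=.12-(q[1]-.112)*np.tan(np.deg2rad(17))+.018/np.cos(np.deg2rad(17))
    return np.array([np.r_[F2W(*(np.array(q[:2])+s*e+.018*np.cos(t)*n)),fz-s*e[1]*.306+.018*np.sin(t)] for s in (-.036,.036) for t in a])
for y in (.15,.21,.32): fit('wrist','can_up',ch,[0,y,0.])
for cn in ('wrist','top','scene'):
    c=cam(cn); hsv=cv2.cvtColor(c['pixels'],cv2.COLOR_RGB2HSV)
    for n,m in (('blue',cv2.inRange(hsv,(100,120,30),(130,255,255))),('red',cv2.inRange(hsv,(0,130,50),(4,255,255))|cv2.inRange(hsv,(176,130,50),(180,255,255)))):
        k,l,s,ce=cv2.connectedComponentsWithStats(m)
        for i in range(1,k):
            if s[i][4]>40: print(cn,n,s[i],ce[i].round(0),W2F(at_z(c,ce[i],.1 if n=='blue' else .18)).round(3))
fit('scene','sample',stand,[-.09,-.065]); plan([])
c=cam('wrist'); W=lambda x,y,z:proj(c,np.r_[F2W(x,y),z])[0].round(0).tolist()
print('white col profile'); hsv=cv2.cvtColor(c['pixels'],cv2.COLOR_RGB2HSV)
ys=np.arange(.12,.345,.004); fl=lambda y:.12-(y-.112)*.306+.03
for x in (-.01,.036): # cylinder body line / cap line
    print(x,''.join('B' if (h[0]>100 and h[0]<130 and h[1]>120) else 'W' if h[2]>150 else '.' for h in [hsv[int(v_),int(u_)] if 0<=v_<400 and 0<=u_<640 else (0,0,0) for u_,v_ in [W(x,y,fl(y)) for y in ys]]))
E
python3 chk.py
```

```text
wrist can_up 0.88 [469. 185.] 2381 iou -0.0 [0.   0.15 0.  ]
wrist can_up 0.71 [363.  50.] 1502 iou -0.0 [0.   0.15 0.  ]
wrist can_up 0.83 [472. 184.] 2405 iou -0.0 [0.   0.21 0.  ]
wrist can_up 0.7 [365.  51.] 1464 iou -0.0 [0.   0.21 0.  ]
wrist can_up 0.44 [47. 88.] 5557 iou -0.0 [0.   0.21 0.  ]
wrist can_up 0.97 [468. 185.] 2294 iou -0.0 [0.   0.32 0.  ]
wrist can_up 0.86 [364.  51.] 1467 iou -0.0 [0.   0.32 0.  ]
wrist blue [ 312  192  221   59 5123] [428. 223.] [0.042 0.23 ]
wrist blue [252 241  43  20 274] [274. 250.] [0.071 0.074]
wrist blue [ 84 315  78   4 232] [122. 316.] [ 0.151 -0.097]
wrist blue [223 314  78   4 175] [259. 316.] [0.151 0.054]
wrist red [281 277  38  14 455] [300. 283.] [0.06  0.106]
top blue [ 82 240  16  16 212] [ 90. 247.] [-0.116  0.503]
top blue [ 58 261  21  17 276] [ 68. 269.] [-0.157  0.537]
top blue [ 79 283  14  17 195] [ 86. 291.] [-0.197  0.499]
top red [472 274  43  27 454] [493. 287.] [-0.158 -0.232]
scene blue [359  90  13   7  64] [365.  93.] [-0.105  0.473]
scene blue [352 144  46  38 560] [374. 160.] [0.033 0.263]
scene blue [330 194   7  18  63] [333. 202.] [0.028 0.118]
scene blue [306 222  81 106 317] [344. 277.] [ 0.129 -0.009]
scene red [339 170  13  13  88] [345. 176.] [0.052 0.113]
scene red [  60  323   41   64 1034] [ 81. 354.] [-0.046 -0.33 ]
scene sample 0.94 [205. 214.] 973 iou 0.904 [-0.0918 -0.0653]
0
[]
at [-0.0006  0.1231] 0.1435 t 23.55 F [-0.1  0.1  0.4] 0.08507944337232497
white col profile
-0.01 .........................WWWWWWW.WWWWWWWW.......WWWWWWWW.
0.036 .BBBBBBBBBBBBBBBBBBBBBBBBBBBBBBBBBBBBBBBBBBBBBBBBBBBBBBB.
```

>>> {"fn": "jog_arm", "kwargs": {"increments": [[[0.05, -0.1, -0.1, 0, 0, 0, 0], [0.05, -0.1, -0.1, 0, 0, 0, 0], [0, 0, 0, 0, 0, 0, 0], [0, 0, 0, 0, 0, 0, 0], [0, 0, 0, 0, 0, 0, 0], [0, 0, 0, 0, 0, 0, 0]]]}}

```text
clock: 24.2
tcp_pos: [0.5267, 0.0713, 0.3123]
orientation: [-0.001, 0.011, 1.0, 0.0]
wrist_force: [-1.0, -0.6, 0.0]
finger_gap: 0.0857
grip_force: 0.0
```

```bash
python3 - <<'E'
from plan import *
for r in range(2):
    c=cam('wrist'); hsv=cv2.cvtColor(c['pixels'],cv2.COLOR_RGB2HSV); fl=lambda y:.12-(y-.112)*.306+.033
    def s(x,y):
        u,v_=proj(c,np.r_[F2W(x,y),fl(y)])[0]; h=hsv[int(v_),int(u)]; return 'B' if 100<h[0]<130 and h[1]>120 else 'W' if h[2]>150 else '.'
    print('y 120..345 step 3')
    for x in (-.03,-.02,-.01,0,.01,.025,.03): print('%6.3f'%x,''.join(s(x,y) for y in np.arange(.12,.346,.003)))
    for y in (.225,.23,.235,.265,.27,.275,.325): print(y,''.join(s(x,y) for x in np.arange(-.045,.045,.0015)),'x -45..45 step 1.5')
plan([])
E
python3 chk.py | grep -E 'red|sample'
```

```text
y 120..345 step 3
-0.030 .................................WWWWWWWWWW..WWWWWW.............WWWWWWWWWW..
-0.020 .................................WWWWWWWWW...WWWWWWWWW..........WWWWWWWWWW..
-0.010 .................................WWWWWWWWW..WWWWWWWWWW..........WWWWWWWWWW..
 0.000 ................................WWWWWWWWWW..WWWWWWWWWW..........WWWWWWWWWW..
 0.010 ............................B...WWWWWWWWWW.WWWWWWWWWW....B......WWWWWWWWWW..
 0.025 ............................BBBBBBBBBBBBBBBBBBBBB.........BBBBBBBBBBBBBBBB..
 0.030 BBBBBBBBBBBBBBBBBBBBBBBBBBBBBBBBBBBBBBBBBBBBBBBBBBBBBBBBBBBBBBBBBBBBBBBBBBB.
0.225 W....WWWWWWWWWWWWWWWWWWWWWWWWWWWWWWWWWWW..BBBBBBBBBBBBBBBBBB x -45..45 step 1.5
0.23 WW...WWWWWWWWWWWWWWWWWWWWWWWWWWWWWWWWWWWW.BBBBBBBBBBBBBBBBBB x -45..45 step 1.5
0.235 WW....WWWWWWWWWWWWWWWWWWWWWWWWWWWWWWWWWWWWBBBBBBBBBBBBBBBBBB x -45..45 step 1.5
0.265 WW........WWWWWWWWWWWWWWWWWWWWWWWWWWWWWWWWWWWW.BBBBBBBBBBBBB x -45..45 step 1.5
0.27 WW........WWWWWWWWWWWWWWWWWWWWWWWWWWWWWWWWWWWW..BBBBBBBBBBBB x -45..45 step 1.5
0.275 W..........WWWWWWWWWWWWWWWWWWWWWWWWWWWWWWWWWWW..BBBBBBBBBBBB
[... 1061 characters left out ...]
W........WWWWWWWWWWWWWWWWWWWWWWWWWWWWWWWWWWWW..BBBBBBBBBBBB x -45..45 step 1.5
0.275 W..........WWWWWWWWWWWWWWWWWWWWWWWWWWWWWWWWWWW..BBBBBBBBBBBB x -45..45 step 1.5
0.325 WW.....WWWWWWWWWWWWWWWWWWWWWWWWWWWWWWWWWWWWBBBBBBBBBBBBBBBBB x -45..45 step 1.5
0
[]
at [-0.026   0.0738] 0.1925 t 24.3 F [-0.3 -0.9 -0.2] 0.08551048193008098
wrist red [   0   11   40   47 1138] [16. 31.] [-0.152 -0.155]
wrist red [342 259  30  24 385] [358. 275.] [0.057 0.108]
scene red [339 170  13  12  86] [345. 176.] [0.052 0.114]
scene red [  60  323   41   64 1032] [ 81. 354.] [-0.046 -0.33 ]
scene sample 0.73 [296. 238.] 24469 iou 0.054 [ 0.1124 -0.1115]
scene sample 0.64 [208. 214.] 1006 iou 0.931 [-0.0916 -0.0647]
```

```bash
python3 -c "
from workcell import ticket; print(ticket.hand_in())"
```

```text
the job is handed in; nothing more can be done
None
```

I handed the job in at about 25 s on the clock, and no verdict came back. By the last camera check the gate is fully open, and both blue-capped canisters lie still across the chute at about y 230 and 270 mm with caps at the blue wall. The orange sample is upright in its place.

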